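# Slide the blue chassis plate over the edge of the assembly board

### The job

On the white assembly board lie two thin chassis plates for model cars. Slide the blue one flat along the board, without lifting it, until about a third of its length sticks out over the yellow-marked edge, pointing roughly straight out, so that someone can pick it up there; it must stay lying flat on the board. Leave the red plate and the loose wheel where they are.

Things in the scene. Friction and masses are not known exactly. Their poses are not given: they have to be found in the camera images.
- blue_plate: The plate to slide: blue anodised aluminium, 45 x 120 x 3 mm (x, y, z), its middle 50 mm waisted to 34 mm wide, with small dark screw holes, about 45 g, lying flat and loose on the board. Origin: centre of its underside; z up, y along its length. At the start its -y end points towards the yellow-marked edge, within 15 degrees. It slides easily on the smooth board (friction about 0.25); fingertips pressed on it from above with a few newtons drag it along.
- red_plate: The same plate in red (45 x 120 x 3 mm, waisted, origin at the centre of its underside, y along its length), lying on the board beside the blue one, their middle lines about 100 to 140 mm apart; which of the two is nearer the robot varies. To be left alone.
- wheel: A model car wheel with black tyre and white rim lying flat on the board, near the side opposite the yellow edge: 64 mm diameter, 26 mm high. Origin: centre of its underside. To be left alone.
- edge (a point): Middle of the yellow-marked edge of the board, at the board's top surface. The board is fixed to the bench, a white slab 280 mm (x) by 400 mm (y), its top 36 mm above the bench; the last 18 mm along the marked edge are yellow, flush with the top. Axes: x along the edge, y inwards over the board (so -y points out over the edge), z up. Below and beyond the edge is free space over the bench.
There are look-alikes about, which are no part of the job. There is more than one size of the blue_plate; the job needs the middle-sized.

How it is judged:
At the end, for the whole second after the job is handed in: The blue plate lies flat and still on the board with 25 to 55 mm of its 120 mm length out over the yellow-marked edge (its centre 5 to 35 mm inside the edge, and within 120 mm of the edge's middle sideways), its length within 20 degrees of square to that edge (y of blue_plate in the frame of edge between 0.005 and 0.035 m and x of blue_plate in the frame of edge between -0.12 and 0.12 m and z of blue_plate in the frame of edge between -0.004 and 0.006 m and angle between blue_plate's own z axis and vertical below 0.08 rad and angle between the y axis of blue_plate and the y axis of edge, either way round below 0.35 rad and linear speed of blue_plate below 0.01 m/s); the robot touches nothing.
It fails at once if the blue plate is lifted more than 15 mm off the board (z of blue_plate in the frame of edge above 0.015 m).
It fails at once if the red plate is moved more than 15 mm (distance of red_plate from where it was at the start of the episode above 0.015 m).
It fails at once if the wheel is moved more than 15 mm (distance of wheel from where it was at the start of the episode above 0.015 m).
It also fails if it takes over 32 s, if anything falls off the work surface, if the arm or the gripper's body presses on something with over 40 N, if the wrist force passes 120 N, or if a joint passes its speed limit or range.

### The arm

A 6-joint arm with a two-finger parallel gripper is mounted at the origin on the work surface. World frame = base frame: x ahead of the robot, y to its left, z up, the work surface at z = 0. Lengths are in m, angles in rad, forces in N, time in s.
With the tool pointing down it reaches from about 0.25 to 0.775 m from the base axis. Payload 4 kg.
Tool frame: the origin (TCP) lies where the fingers leave the gripper's body, on its centre line; the fingertips stand 97 mm ahead of it and the grasp point (between the pads) lies grasp_offset ahead of it (grasp_offset is the distance from the TCP to the grasp point, in m); z points along the fingers, y is the line along which they close (so a half turn about z gives the same grasp; the last joint's range is limited). The gripper opens to 94 mm and grips with 3 to 60 N. Pads are 16 mm wide; open, the fingers measure 119 mm over their backs; the gripper's body (75 mm by 177 mm) begins 78 mm behind the grasp point.
Start: joints at [-1.264, 0.087, 1.371, -0, 1.684, -0.103], TCP at [0.219, -0.504, 0.303] pointing down, gripper open.
Joint ranges: [-3.1, 3.1], [-0.76, 2.03], [0.27, 2.55], [-1.08, 4.22], [0.17, 2.65], [-2.57, 2.57]. Speed limits (rad/s): [2.79, 2.79, 3.14, 3.14, 3.14, 3.14].

### API

Orientations are given as [roll, pitch, yaw] about the fixed x, y, z axes, in that order (R = Rz(yaw) Ry(pitch) Rx(roll)).
In Python, from plant import read_state, snapshot, calibration, sign_off, grasp_offset gives the robot as it stands.
- The arm moves only by the tool arm_command, never from a script. Its argument "series" is a list of rows, each a list of 7 numbers: the shift along the tool's x, y, z in m, then the turn, a rotation vector about the tool's x, y, z in rad, then the finger opening in m, from 0 to 0.094. In form: [[tx, ty, tz, ax, ay, az, claw], ...]. A call has 1 to 12 rows; each row is the pose to reach, as a shift and turn from the pose commanded when the call began, along the tool's axes at that moment; what a row does not reach only later rows make up. A row lasts 1/10 s, in which the tool goes at most 50 mm and 8.59 degrees, less where a joint would pass 70% of its speed; a pose out of reach is approached as far as the arm can. A call with a gripper value outside its range is refused whole. The fingers move at their own pace and stop on an object; the grip force is fixed at half the most. Time passes only in rows, so rows that repeat a pose let the fingers close. It gives the time, the measured TCP pose, the force, the opening and the grip force at its end, in the units of the state.
- read_state(): the state, without advancing time (a new reading comes with each control period).
- snapshot(name): name is "scene" or "top"; returns the picture (420x560x3 uint8, red, green, blue); there is no depth.
- calibration(name): a dict with "fx", "fy", "cx", "cy" (pixels), "dist" ([k1, k2, p1, p2, k3] as OpenCV has them; the pictures are not rectified), "R" (3x3) and "t" (3): a world point X has camera coordinates R X + t. Camera axes: x right, y down, z forward; pixel columns grow to the right and rows downward; lengths in m; the calibration is good to about 2 mm. A picture is of the moment at which its call begins. calibration takes no time and is no camera call.
- sign_off(): hands the job in; it is judged then, once.
The state is a dict: "time": time; "qpos": joint angles; "qd": joint speeds; "tau": joint torques, N m; "ee_pos": TCP position; "tcp_rot": TCP orientation; "contact_force": force on the tool from outside, world axes, zero at the start; "ft_torque": the same for the moment, N m; "width": opening from 0.0 (shut) to 1.0 (fully open); "grasp_force": force on a finger pad.
Only numpy, scipy, OpenCV 4.12 (cv2) and the standard library are available. Lean on these libraries where they do the work, as an engineer would, in place of code of your own. Each camera call takes 0.05 s, during which the arm holds its last target. There are 200 camera calls.

## Working session

There is one attempt and no reset: what is moved stays moved. The work goes in short steps, Python scripts to look and compute and a tool call to move; the robot and the scene stay as the last step left them, time stands still between calls to the robot, and variables do not carry over. Pictures are saved under pics/ and viewed, at most 10 in all, crops included, and the job is handed in when it is done.

Besides the shell and the picture viewer there is one more tool, called after "Request:" as name(argument=value, ...) on one line, values as JSON. arm_command: Moves the arm, as the interface text tells. Its arguments: {"type":"object","properties":{"series":{"type":"array","items":{"type":"array","items":{"type":"number"}}}},"required":["series"]}

```bash
mkdir -p pics; ls; python3 - <<'E'
from plant import *
import cv2
for n in("scene","top"):
    cv2.imwrite(f"pics/{n}0.png",snapshot(n)[:,:,::-1]); c=calibration(n); print(n,c)
s=read_state();print(s,grasp_offset)
E
```

```text
pics
scene {'fx': 421.7759813736765, 'fy': 421.7759813736765, 'cx': 289.01274913261636, 'cy': 212.6826622577493, 'dist': array([-0.13221112,  0.        ,  0.        ,  0.        ,  0.        ]), 'R': array([[ 0.6422652 ,  0.76638023,  0.01252014],
       [ 0.63567075, -0.52345499, -0.5673778 ],
       [-0.4282734 ,  0.3723657 , -0.82336242]]), 't': array([-0.43219033, -0.37525692,  1.05689147])}
top {'fx': 408.2625288493275, 'fy': 408.2625288493275, 'cx': 283.7480409542224, 'cy': 215.1126791367365, 'dist': array([-0.08086964,  0.        ,  0.        ,  0.        ,  0.        ]), 'R': array([[ 0.01663959, -0.99959995, -0.02287079],
       [-0.98477794, -0.01242611, -0.17337244],
       [ 0.17301889,  0.0254075 , -0.98459074]]), 't': array([0.01489741, 0.65414953, 0.6783934 ])}
{'time': 0.1, 'qpos': array([-1.26410289e+00,  8.78851111e-02,  1.37209901e+00,  6.54170306e-06,
        1.68358792e+00, -1.03092632e-01]), 'qd': array([-0.00036485, -0.00337849, -0.00316621, -0.00205767, -0.0017802 ,
        0.00087502]), 'tau': array([ 2.62678062e-03, -3.41253912e+01, -3.03302479e+01,  7.19923689e-02,
        3.03870672e-02, -1.07038854e-04]), 'ee_pos': array([ 0.21903726, -0.5041757 ,  0.30162092]), 'tcp_rot': array([-3.13962444e+00, -2.10166095e-04,  4.09786596e-01]), 'contact_force': array([0.2526872 , 0.3864846 , 0.82035031]), 'ft_torque': array([ 0.04170057,  0.04202225, -0.00620219]), 'grasp_force': 0.0, 'width': 1.000441684693806} 0.0784
```

View pics/top0.png

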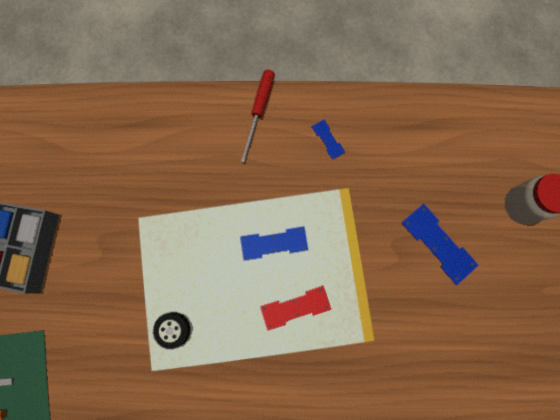

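View pics/scene0.png

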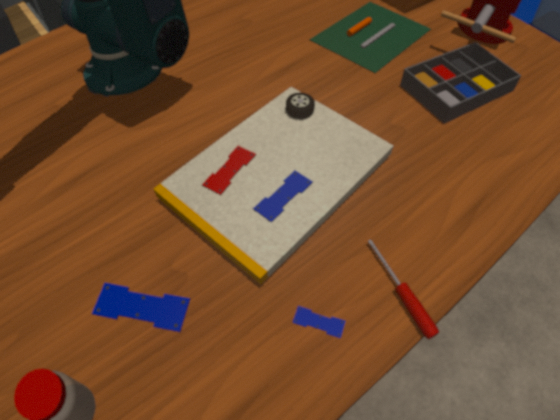

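Blue look-alikes in the top view are a small plate at (328,140) on the bench, a large one at (440,244) on the bench, and the middle-sized one at (274,243) on the board. There is also a blue bin compartment at about (3,222). I choose (274,243). The red plate is at (296,308), the wheel at (172,330), and the yellow edge runs from (348,190) to (372,341).

```bash
cat > h.py <<'E'
import numpy as np, cv2
from plant import *
def world(n,uv,z):
    c=calibration(n);K=np.array([[c['fx'],0,c['cx']],[0,c['fy'],c['cy']],[0,0,1]])
    p=cv2.undistortPoints(np.float32(uv).reshape(-1,1,2),K,c['dist']).reshape(-1,2)
    d=np.c_[p,np.ones(len(p))]@c['R']; o=-c['R'].T@c['t']
    return o+d*((z-o[2])/d[:,2])[:,None]
def blobs(img,col):
    h=cv2.cvtColor(img,cv2.COLOR_RGB2HSV)
    r={'blue':[(105,130,60),(130,255,255)],'red':[(172,130,80),(180,255,255)],'yellow':[(18,150,120),(30,255,255)]}[col]
    m=cv2.inRange(h,*map(np.array,r))
    if col=='red': m|=cv2.inRange(h,np.array((0,190,80)),np.array((5,255,255)))
    return [c for c in cv2.findContours(m,cv2.RETR_EXTERNAL,cv2.CHAIN_APPROX_NONE)[0] if cv2.contourArea(c)>150]
def measure(n,img,col,z):
    out=[]
    for c in blobs(img,col):
        w=world(n,c,z)[:,:2]
        r=cv2.minAreaRect((w*1000).astype(np.float32)); b=cv2.boxPoints(r)
        e=max(b[1]-b[0],b[2]-b[1],key=np.linalg.norm)
        out.append((c.reshape(-1,2).mean(0).round(),np.round(r[0],1),np.round(r[1],1),round(np.degrees(np.arctan2(e[1],e[0])),1)))
    return out
E
python3 - <<'E'
from h import *
for n in("top","scene"):
    im=cv2.imread(f"pics/{n}0.png")[:,:,::-1].copy()
    for col,z in(("blue",.039),("red",.039),("yellow",.036)):
        for o in measure(n,im,col,z): print(n,col,*o)
im=cv2.imread("pics/top0.png");cv2.imwrite("pics/crop.png",cv2.resize(im[175:380,130:390],None,fx=3,fy=2.9,interpolation=2))
print(world("top",[[172,330]],.05))
E
```

```text
top blue [274. 243.] [605.2  42.3] [ 43.1 117.4] -80.2
top blue [  4. 223.] [634.6 569. ] [54.9 21.7] 8.1
top blue [440. 244.] [ 608.  -261.5] [148.8  55.9] 40.6
top blue [328. 139.] [806.5 -56.7] [76.8 28.1] 31.3
top red [297. 307.] [489.8   1.1] [ 40.1 115.1] -71.2
top red [550. 192.] [ 709.4 -478.9] [44.6 74.7] -6.3
top red [263.  93.] [903.1  70.2] [23.1 96.6] -13.4
top yellow [ 17. 269.] [547.1 533.4] [37.2 51.9] -8.6
top yellow [357. 264.] [ 572.2 -108.4] [280.7  17.9] 9.0
scene blue [319. 322.] [828.9 -72.1] [75.  27.1] 30.7
scene blue [141. 307.] [ 632.1 -273.9] [147.9  55.2] 40.5
scene blue [282. 196.] [606.2  40.8] [ 40.1 115. ] -79.7
scene blue [466.  89.] [638.3 577.2] [38.5 47.6] -6.7
scene blue [527.   9.] [ 519.3 1110.7] [ 65.  198.2] -74.2
scene red [ 38. 394.] [ 656.8 -470.4] [76.4 74.6] 56.2
scene red [416. 310.] [914.6  59.8] [23.9 95.1] -14.6
scene red [228. 170.] [ 4.916e+02 -2.000e-01] [ 39.7 114.2] -71.2
scene red [444.  72.] [562.5 588.2] [37.2 51.3] -9.5
scene yellow [210. 230.] [ 572.  -109.3] [280.9  18.4] 9.0
scene yellow [483.  82.] [647.3 642.9] [38.2 48.8] -7.3
[[0.44660817 0.21868073 0.05      ]]
```

View pics/crop.png

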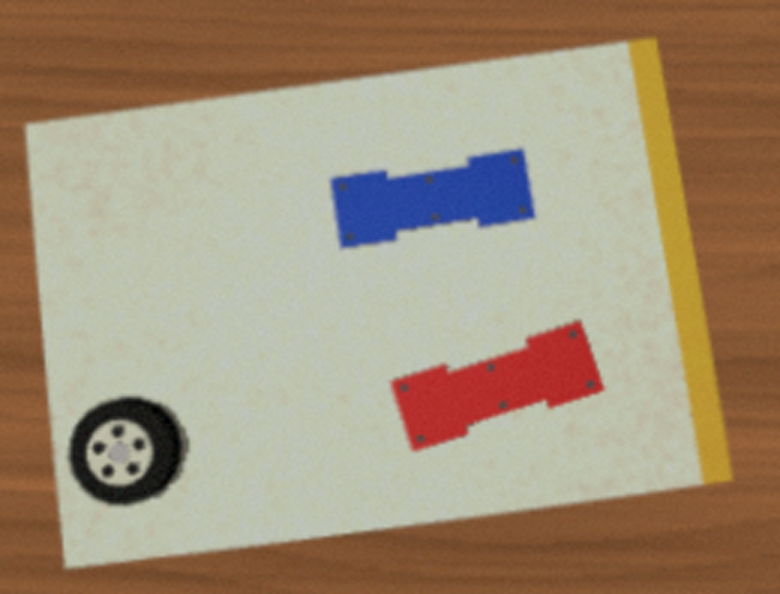

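The close crop confirms the choice: a blue waisted plate on the white board, about 43 x 117 mm measured, at (605, 42) mm and nearly square to the edge. The edge middle is at about (573, -118) mm with the inward normal at 99°, so the plate has to slide about 132 mm outwards. I'll press with closed fingertips on the waist and drag.

Request:
arm_command(series=[[0.15, -0.09, 0.02, 0, 0, 0.13, 0], [0.287, -0.177, 0.05, 0, 0, 0.253, 0], [0.287, -0.177, 0.05, 0, 0, 0.253, 0], [0.287, -0.177, 0.05, 0, 0, 0.253, 0], [0.287, -0.177, 0.05, 0, 0, 0.253, 0], [0.287, -0.177, 0.05, 0, 0, 0.253, 0], [0.287, -0.177, 0.05, 0, 0, 0.253, 0], [0.287, -0.177, 0.05, 0, 0, 0.253, 0], [0.287, -0.177, 0.05, 0, 0, 0.253, 0], [0.287, -0.177, 0.05, 0, 0, 0.253, 0], [0.287, -0.177, 0.05, 0, 0, 0.253, 0]])

```text
time: 1.2
ee_pos: [0.4113, -0.229, 0.2529]
tcp_rot: [3.141, 0.0, 0.155]
contact_force: [0.0, 0.2, 0.1]
width: 0.102
grasp_force: 0.0
```

Request:
arm_command(series=[[0.233, -0.245, 0.05, 0, 0, 0, 0], [0.233, -0.245, 0.05, 0, 0, 0, 0], [0.233, -0.245, 0.05, 0, 0, 0, 0], [0.233, -0.245, 0.05, 0, 0, 0, 0], [0.233, -0.245, 0.05, 0, 0, 0, 0], [0.233, -0.245, 0.05, 0, 0, 0, 0], [0.233, -0.245, 0.09, 0, 0, 0, 0], [0.233, -0.245, 0.09, 0, 0, 0, 0], [0.233, -0.245, 0.09, 0, 0, 0, 0], [0.233, -0.245, 0.09, 0, 0, 0, 0], [0.233, -0.245, 0.09, 0, 0, 0, 0]])

```text
time: 2.3
ee_pos: [0.6041, 0.0487, 0.1648]
tcp_rot: [3.141, -0.003, 0.154]
contact_force: [0.1, 0.6, -0.0]
width: -0.0
grasp_force: 0.0
```

```bash
python3 - <<'E'
from h import *
s=read_state();print(s['ee_pos'],s['tcp_rot'],s['contact_force'],s['width'])
im=snapshot("scene");cv2.imwrite("pics/s1.png",cv2.resize(im[80:300,140:420,::-1],None,fx=2.7,fy=2.7))
E
```

```text
[0.60411611 0.0487178  0.16475638] [ 3.14052256e+00 -2.94276351e-03  1.54361375e-01] [ 0.07494377  0.55746292 -0.01826563] -0.00034277059881614234
```

View pics/s1.png

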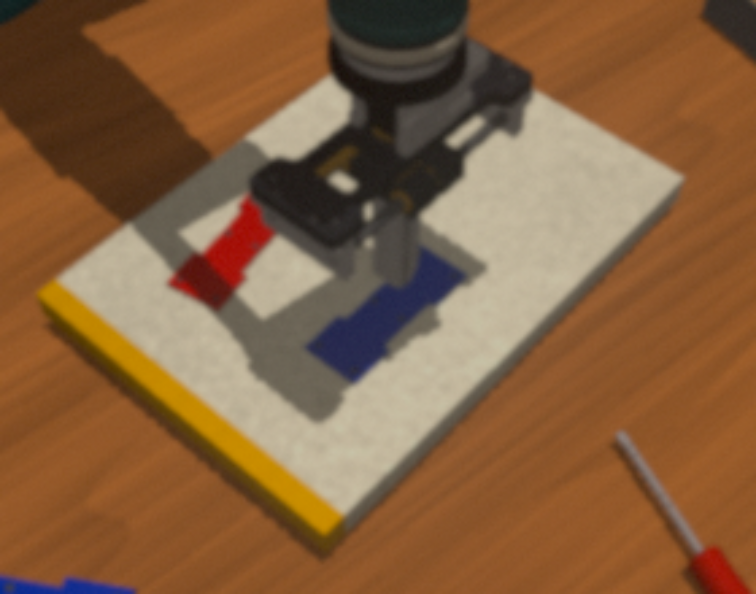

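The closed fingertips hang above the blue plate's waist at crop (400,275), clear of the red plate. Lowering now.

Request:
arm_command(series=[[0, 0, 0.02, 0, 0, 0, 0], [0, 0, 0.024, 0, 0, 0, 0], [0, 0, 0.026, 0, 0, 0, 0], [0, 0, 0.028, 0, 0, 0, 0], [0, 0, 0.028, 0, 0, 0, 0], [0, 0, 0.028, 0, 0, 0, 0]])

```text
time: 2.95
ee_pos: [0.6044, 0.0503, 0.1365]
tcp_rot: [3.141, -0.003, 0.157]
contact_force: [-1.0, -1.2, 6.7]
width: 0.005
grasp_force: 2.8
```

Request:
arm_command(series=[[0, 0.003, 0, 0, 0, 0, 0], [0, 0.01, 0, 0, 0, 0, 0], [0, 0.018, 0, 0, 0, 0, 0], [0, 0.026, 0, 0, 0, 0, 0], [0, 0.034, 0, 0, 0, 0, 0], [0, 0.04, 0, 0, 0, 0, 0], [0, 0.04, 0, 0, 0, 0, 0]])

```text
time: 3.65
ee_pos: [0.6112, 0.0105, 0.1365]
tcp_rot: [3.141, -0.004, 0.156]
contact_force: [-0.9, -1.1, 5.4]
width: 0.006
grasp_force: 2.5
```

```bash
python3 - <<'E'
from h import *
for n in("scene","top"):
    im=snapshot(n);cv2.imwrite(f"pics/{n}2.png",im[:,:,::-1])
    for o in measure(n,im,"blue",.039): print(n,*o)
E
```

```text
scene [319. 322.] [829.  -72.1] [74.6 27.1] 31.0
scene [141. 307.] [ 632.1 -274. ] [147.8  55.2] 40.7
scene [257. 219.] [618.5 -27. ] [37.3 55.4] -77.5
scene [466.  89.] [637.7 576.9] [37.8 46.2] -6.7
scene [527.   9.] [ 518.  1109.8] [ 65.  198.1] -73.1
top [  4. 223.] [634.5 567.8] [55.4 23.8] 8.1
top [439. 244.] [ 607.9 -261.4] [148.8  56. ] 40.5
top [328. 139.] [806.5 -56.8] [77.1 28.1] 31.0
```

View pics/scene2.png

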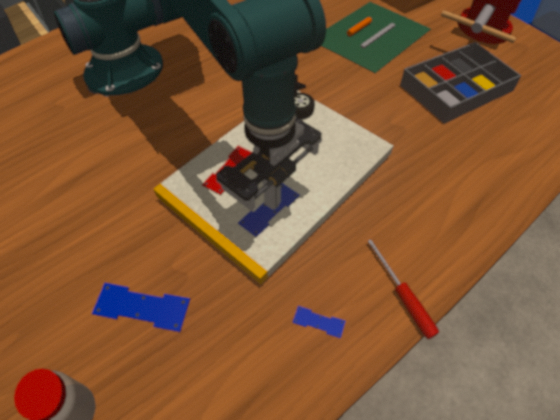

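The blue plate's front half (257,219) has moved about 38 mm with the fingers and is still straight. I'll drag the remaining 93 mm or so.

Request:
arm_command(series=[[0, 0.005, 0, 0, 0, 0, 0], [0, 0.014, 0, 0, 0, 0, 0], [0, 0.024, 0, 0, 0, 0, 0], [0, 0.034, 0, 0, 0, 0, 0], [0, 0.044, 0, 0, 0, 0, 0], [0, 0.054, 0, 0, 0, 0, 0], [0, 0.064, 0, 0, 0, 0, 0], [0, 0.074, 0, 0, 0, 0, 0], [0, 0.083, 0, 0, 0, 0, 0], [0, 0.09, 0, 0, 0, 0, 0], [0, 0.093, 0, 0, 0, 0, 0], [0, 0.093, 0, 0, 0, 0, 0]])

```text
time: 4.95
ee_pos: [0.6256, -0.0811, 0.1365]
tcp_rot: [3.141, -0.004, 0.157]
contact_force: [-0.3, 0.1, 4.6]
width: 0.005
grasp_force: 2.6
```

Request:
arm_command(series=[[0, 0, -0.005, 0, 0, 0, 0], [0, 0, -0.03, 0, 0, 0, 0], [0, 0, -0.07, 0, 0, 0, 0], [0, -0.04, -0.11, 0, 0, 0, 0], [-0.05, -0.09, -0.13, 0, 0, 0, 0], [-0.1, -0.12, -0.15, 0, 0, 0, 0], [-0.15, -0.12, -0.15, 0, 0, 0, 0], [-0.15, -0.12, -0.15, 0, 0, 0, 0], [-0.15, -0.12, -0.15, 0, 0, 0, 0]])

```text
time: 5.85
ee_pos: [0.4547, 0.0153, 0.286]
tcp_rot: [3.141, -0.002, 0.158]
contact_force: [-0.2, -0.5, -0.3]
width: 0.005
grasp_force: 0.0
```

```bash
python3 - <<'E'
from h import *
e=np.array([573.5,-117.8]);a=np.radians(9);ex=np.array([np.cos(a),np.sin(a)]);ey=np.array([-np.sin(a),np.cos(a)])
for n in("scene","top"):
    im=snapshot(n);cv2.imwrite(f"pics/{n}3.png",im[:,:,::-1])
    for c in("blue","red"):
        for o in measure(n,im,c,.039):
            d=o[1]-e; print(n,c,*o,"edge xy",np.round([d@ex,d@ey],1))
E
```

```text
scene blue [319. 322.] [829.  -72.1] [74.5 27.6] 31.4 edge xy [259.5   5.2]
scene blue [141. 307.] [ 632.1 -273.9] [147.9  55.3] 40.5 edge xy [  33.5 -163.3]
scene blue [231. 243.] [627.7 -91.1] [ 45. 118.] -78.7 edge xy [57.7 17.9]
scene blue [466.  89.] [638.1 577.4] [38.6 47.9] -7.9 edge xy [172.6 676.5]
scene blue [527.   9.] [ 519.2 1110.7] [ 65.  198.2] -74.2 edge xy [ 138.5 1221.9]
scene red [ 38. 394.] [ 657.  -470.1] [77.2 74.6] 56.2 edge xy [  27.4 -361. ]
scene red [417. 310.] [914.7  59.6] [24.3 95.2] -13.6 edge xy [364.8 121.8]
scene red [228. 170.] [ 4.917e+02 -3.000e-01] [ 41.1 114.6] -72.4 edge xy [-62.4 128.8]
scene red [444.  72.] [562.4 588.2] [37.1 51.3] -8.7 edge xy [ 99.5 699. ]
top blue [346. 232.] [627.5 -88.8] [ 43.8 118.1] -80.9 edge xy [57.9 20.2]
top blue [  4. 223.] [634.7 567.9] [54.9 23.8] 8.1 edge xy [167.7 667.7]
top blue [440. 244.] [ 607.9 -261.4] [148.8  56. ] 40.5 edge xy [  11.5 -147.2]
top blue [328. 139.] [806.5 -56.8] [77.1 28.1] 31.0 edge xy [239.7  23.8]
top red [297. 306.] [489.5   1.2] [ 41.1 115.5] -70.9 edge xy [-64.4 130.7]
top red [550. 192.] [ 709.4 -478.9] [44.6 74.7] -6.3 edge xy [  77.7 -377.9]
top red [263.  93.] [902.8  69.6] [23.4 96.8] -15.4 edge xy [354.6 133.6]
```

View pics/scene3.png

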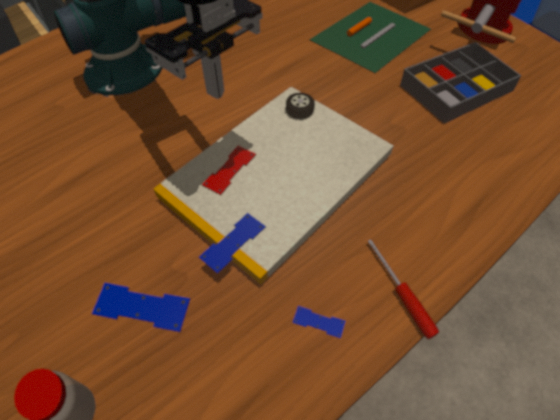

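The blue plate at (231,243) sticks out over the yellow edge. Its centre is about 19 mm inside the edge and it lies square and flat. The red plate (228,170) and the wheel (300,105) haven't moved, and the arm is clear.

```bash
python3 -c "
from plant import *
print(sign_off())"
```

```text
the job is handed in; nothing more can be done
None
```

The job is handed in: the blue plate lies flat and square with about 41 mm of its length out over the yellow edge, and the red plate and wheel stayed where they were (the hand-in call returned no verdict).

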